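# Pack the full coffee tin and close the takeaway carton

### The arm

A 6-joint arm with a two-finger parallel gripper is mounted at the origin on the work surface. World frame = base frame: x ahead of the robot, y to its left, z up, the work surface at z = 0. Lengths are in mm, angles in rad, forces in N, time in s.
With the tool pointing down it reaches from about 300 to 775 mm from the base axis. Payload 14.6 kg.
Tool frame: the origin (TCP) lies between the finger pads; the fingertips stand manip.nose_length ahead of it and the grasp point (between the pads) lies 11 mm behind it (manip.nose_length is the distance from the TCP to the fingertips, in mm); z points along the fingers, y is the line along which they close (so a half turn about z gives the same grasp; the last joint's range is limited). The gripper opens to 94 mm and grips with 3 to 60 N. Pads are 16 mm wide; open, the fingers measure 119 mm over their backs; the gripper's body (75 mm by 177 mm) begins 78 mm behind the grasp point.
Start: joints at [1.151, 0.3, 1.521, -0, 1.321, -0.067], TCP at [190.037, 516.116, 213.446] pointing down, gripper open.
Joint ranges: [-3.03, 3.03], [-0.79, 2.21], [0.23, 2.52], [-1.04, 4.18], [0, 3.07], [-2.55, 2.55]. Speed limits (rad/s): [2.22, 2.22, 2.57, 3.14, 3.14, 3.14].

### API

Orientations are given as [roll, pitch, yaw] about the fixed x, y, z axes, in that order (R = Rz(yaw) Ry(pitch) Rx(roll)).
In Python, from cell import manip, cams, job gives the robot as it stands.
- The arm moves only by the tool jog_arm, never from a script. Its argument "commands" is a list of rows, each an object of numbers: "dx", "dy", "dz": the shift along the tool's x, y, z each as a share of 40 mm, from -1 to 1; "ax", "ay", "az": the turn, a rotation vector about the tool's x, y, z each as a share of 10 degrees, from -1 to 1; "gripper": the closure, from 0 (fully open) to 1 (shut). A call has 1 to 10 rows; each row shifts and turns the commanded pose from where the row before left it, along the tool's axes as they then stand; what a row does not reach is not made up. A row lasts 1/8 s, in which the tool goes at most 62.5 mm and 10.7 degrees, less where a joint would pass 70% of its speed; a pose out of reach is approached as far as the arm can. A call with a number of a shift or a turn outside -1 to 1 is refused whole. A call with a gripper value outside its range is refused whole. The fingers move at their own pace and stop on an object; "squeeze" is the grip in N (left out, the last holds). Time passes only in rows, so rows that do not move let the fingers close. It gives the time, the measured TCP pose, the force, the opening and the grip force at its end, in the units of the state.
- manip.read_state(): the state, without advancing time (a new reading comes with each control period).
- cams.camera(name): name is "scene" or "top" or "wrist"; returns a dict with "image" (480x640x3 uint8, red, green, blue), "fx", "fy", "cx", "cy" (pixels), "dist_coeffs" ([k1, k2, p1, p2, k3] as OpenCV has them; the pictures are not rectified), "world_to_cam" (4x4, takes a point from world to camera coordinates). Camera axes: x right, y down, z forward; pixel columns grow to the right and rows downward; lengths in mm; the calibration is good to about 2 mm. A picture is of the moment at which its call begins. There is no depth.
- job.sign_off(): hands the job in; it is judged then, once.
The state is a dict: "clock": time; "joints": joint angles; "qd": joint speeds; "effort": joint torques, N m; "eef_pos": TCP position; "eef_rot": TCP orientation; "wrist_force": force on the tool from outside, world axes, zero at the start; "moment": the same for the moment, N m; "finger_gap": finger opening in mm; "finger_force": force on a finger pad.
Only numpy, scipy, OpenCV 4.12 (cv2) and the standard library are available. Lean on these libraries where they do the work, as an engineer would, in place of code of your own. Each camera call takes 0.05 s, during which the arm holds its last target. There are 200 camera calls.

### The job

One of the two look-alike coffee tins is full and the other nearly empty: find out by weight which is the full one and set it upright, without dropping it, on the floor of the open carton; the other tin must end upright on the counter beside it. Then fold both short flaps down level, and after them the big lid, pressing the lid down firmly until it is fully home, without crushing the carton. Leave the mug, the cans, the sugar jar and the card terminal where they are.

Things in the scene. Friction and masses are not known exactly. Their poses are not given: they have to be found in the camera images.
- carton: open brown cardboard takeaway carton fixed on a grey mat; outer 124 (its x) x 142 (its y) x 116 mm high, walls and floor 4 mm; origin at the centre of its underside, z up. Short flaps on its -x and +x sides, big lid on its +y side, no flap on the -y side
- near_flap (a joint): hinge of the -x (robot's side) short flap; 0 = level over the opening (its stop), 1.57 = upright, larger = leaning outward; starts 2.1 to 2.4. It stays where left; 45 mm from crease to free edge, 128 mm wide, 4 mm thick; its crease runs along the carton's y at x = -62 mm, z = 116 mm of the carton's frame
- far_flap (a joint): hinge of the +x (far side) short flap; 0 = level over the opening (its stop), 1.57 = upright, larger = leaning outward; starts 2.1 to 2.4. It stays where left; 45 mm from crease to free edge, 128 mm wide, 4 mm thick; its crease runs along the carton's y at x = +62 mm, z = 116 mm of the carton's frame
- lid (a joint): hinge of the big lid; 0 = level over the carton (its stop), 1.57 = upright, larger = leaning out to the carton's +y; starts 2.1 to 2.4. Stays where left (about 1 N at its edge moves it). 138 mm from crease to free edge, 122 wide, 4 thick, red dot on its outer face, 10 mm tuck tab at its edge; crease along the carton's x at y = +71, z = 121 mm of the carton's frame
- near_edge (a point): middle of the free edge of the -x short flap
- far_edge (a point): middle of the free edge of the +x short flap
- lid_edge (a point): middle of the free edge of the lid
- tin_a: square green coffee tin with a paper band and brass-coloured closed top, 50 x 50 x 105 mm; origin at the centre of its underside, z up. Stands upright on the counter. A full tin weighs about 500 to 660 g, the nearly empty one about 150 g; which of the two is full differs from time to time. The contents shift 1 to 2 mm inside
- tin_b: the other tin, same look and size as tin_a
- mug: white mug, 80 mm across, 90 mm high, bystander; origin at the centre of its underside
- can_red: drinks can with a red band, 66 mm across, 115 mm high, bystander; origin under its centre
- can_green: drinks can with a green band, 66 mm across, 115 mm high, bystander; origin under its centre
- sugar: glass sugar jar with steel cap, 72 mm across, 120 mm high, bystander; origin under its centre
- terminal: black card terminal lying flat, 160 x 75 x 30 mm, bystander; origin under its centre
Mind the look-alikes: they are no part of the job. What is shaped like the tin_b but orange is not meant.

How it is judged:
By the outcome, as a careful person would: the job done as asked, in the order asked, and still so for the second after the job is handed in, with the robot touching nothing.
It also fails if it takes over 72 s, if anything falls off the work surface, if the arm or the gripper's body presses on something with over 40 N, if the wrist force passes 120 N, or if a joint passes its speed limit or range.

## Working session

There is one attempt and no reset: what is moved stays moved. The work goes in short steps, Python scripts to look and compute and a tool call to move; the robot and the scene stay as the last step left them, time stands still between calls to the robot, and variables do not carry over. Pictures are saved under pics/ and viewed, at most 10 in all, crops included, and the job is handed in when it is done.

Besides the shell and the picture viewer there is one more tool, called after "Call:" in YAML: its name, and indented under it one key for each argument. jog_arm: Moves the arm, as the interface text tells. Shift numbers are shares of 40 mm and turn numbers shares of 10 degrees, none past 1 either way. Its arguments: {"type":"object","properties":{"commands":{"type":"array"},"squeeze":{"type":"number"}},"required":["commands"]}

```bash
mkdir -p pics; ls; python3 - <<'E'
from cell import manip,cams,job
import cv2,numpy as np
s=manip.read_state();print(s, manip.nose_length)
for n in ("scene","top"):
    c=cams.camera(n);cv2.imwrite(f"pics/{n}0.png",c["image"][:,:,::-1])
    print(n,c["fx"],c["fy"],c["cx"],c["cy"],c["dist_coeffs"],np.round(c["world_to_cam"],4).tolist())
E
```

```text
pics
{'clock': 0.0, 'joints': array([ 1.15137691e+00,  3.00492793e-01,  1.52159477e+00, -4.51395897e-06,
        1.32066349e+00, -6.65963284e-02]), 'qd': array([ 0.00042371, -0.00077227, -0.00102009,  0.00093698,  0.00011299,
       -0.00039833]), 'effort': array([-1.22821719e-03, -5.31813240e+01, -3.52726400e+01,  7.07238447e-02,
        2.45099002e-02, -9.60528519e-05]), 'eef_pos': array([189.95140643, 515.89073168, 212.86862599]), 'eef_rot': array([-3.14043653e+00, -7.27254629e-05,  2.78877064e+00]), 'wrist_force': array([-0.35651265, -0.0327555 ,  0.06728993]), 'moment': array([-0.01705527,  0.01119522,  0.04354948]), 'finger_force': 0.0, 'finger_gap': 93.99497102625175} 8.0
scene 467.25461375326284 467.25461375326284 314.59735357948693 248.061346445142 [-0.11453488  0.          0.          0.          0.        ] [[0.1732, 0.9849, 0.0063, -60.2043], [0.5854, -0.0978, -0.8048, -281.7752], [-0.792, 0.1431, -0.5935, 1680.5294], [0.0, 0.0, 0.0, 1.0]]
top 501.47384282851976 501.47384282851976 326.83491479194953 246.67258058385565 [-0.10474083  0.          0.          0.          0.        ] [[-0.0081, -0.9999, -0.0122, -22.6555], [-0.9819, 0.0102, -0.1893, 608.5944], [0.1894, 0.0104, -0.9818, 1162.1408], [0.0, 0.0, 0.0, 1.0]]
```

View pics/scene0.png

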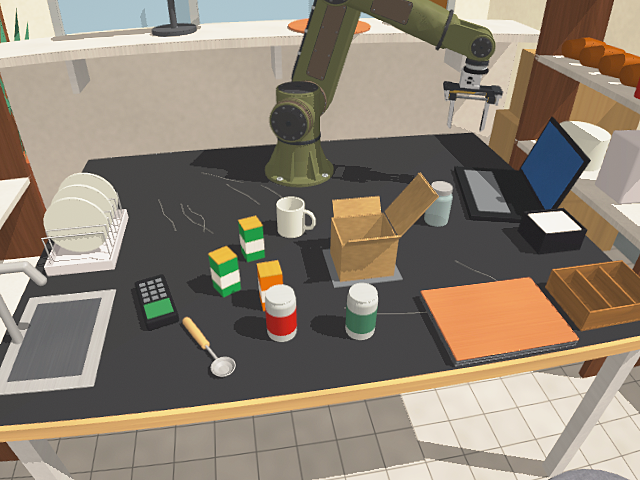

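View pics/top0.png

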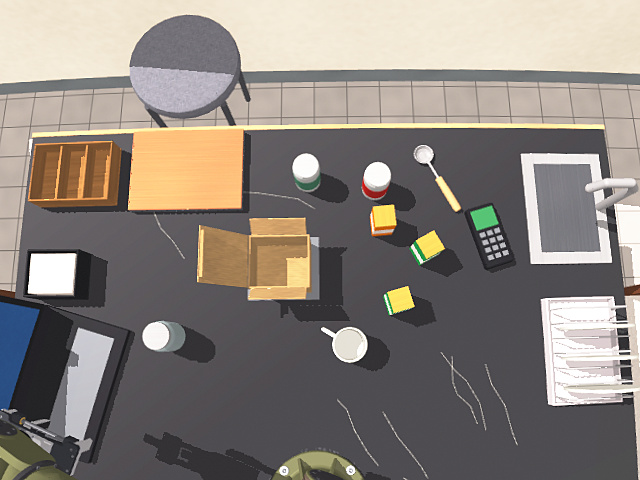

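The scene view shows the carton at (365,240), two green tins at (252,240) and (224,272), and an orange decoy at (270,285). The top view has the carton at (280,265), tins at (398,300) and (428,247), the decoy at (383,220), and the lid leaning to the left at (222,257). Next I'll measure, with enlarged crops.

```bash
cat > h.py <<'E'
from cell import manip,cams,job
import cv2,numpy as np
def cam(n):
    c=cams.camera(n);c["K"]=np.array([[c["fx"],0,c["cx"]],[0,c["fy"],c["cy"]],[0,0,1]]);c["D"]=np.array(c["dist_coeffs"]);c["T"]=np.array(c["world_to_cam"]);return c
def ray(c,uv):
    p=cv2.undistortPoints(np.array(uv,float).reshape(-1,1,2),c["K"],c["D"]).reshape(-1,2)
    R=c["T"][:3,:3];t=c["T"][:3,3]
    return -R.T@t, np.c_[p,np.ones(len(p))]@R
def onz(c,uv,z):
    o,d=ray(c,uv);return o+d*((z-o[2])/d[:,2])[:,None]
def proj(c,P):
    R=c["T"][:3,:3];return cv2.projectPoints(np.array(P,float).reshape(-1,3),cv2.Rodrigues(R)[0],c["T"][:3,3],c["K"],c["D"])[0].reshape(-1,2)
def tops(c,z=105,lo=(20,120,120),hi=(34,255,255)):
    h=cv2.cvtColor(c["image"],cv2.COLOR_RGB2HSV);m=cv2.inRange(h,lo,hi)
    out=[]
    for k in cv2.findContours(m,0,2)[0]:
        if cv2.contourArea(k)<120: continue
        (u,v),_,_=cv2.minAreaRect(k);out.append((u,v,cv2.contourArea(k),k))
    return out
E
python3 - <<'E'
from h import *
t=cam("top");s=cam("scene")
for c,nm in((t,"t"),(s,"s")):
    for u,v,a,k in tops(c):
        P=onz(c,k.reshape(-1,2),105)[:,:2].astype(np.float32)
        print(nm,round(u),round(v),a,cv2.minAreaRect(P), c["image"][int(v),int(u)])
a=cv2.resize(t["image"][200:320,185:335],None,fx=5,fy=5,interpolation=cv2.INTER_CUBIC)
cv2.imwrite("pics/tc.png",a[:,:,::-1])
a=cv2.resize(s["image"][165:295,310:460],None,fx=4.6,fy=4.6,interpolation=cv2.INTER_CUBIC)
cv2.imwrite("pics/sc.png",a[:,:,::-1])
E
```

```text
t 400 299 432.0 ((474.95220947265625, -196.47531127929688), (50.10921859741211, 50.09231948852539), 15.814885139465332) [254 228  99]
t 430 244 420.5 ((602.1879272460938, -270.3407897949219), (50.76536178588867, 51.08274459838867), 28.625900268554688) [253 226  97]
t 384 215 385.0 ((673.4834594726562, -164.5506591796875), (49.21816635131836, 49.552459716796875), 5.275824069976807) [254 225  98]
s 269 269 255.5 ((677.3529663085938, -164.0194854736328), (48.046321868896484, 48.330326080322266), 5.406036853790283) [236 188  69]
s 222 255 231.0 ((608.4570922851562, -268.1527404785156), (51.904144287109375, 49.676063537597656), 28.630861282348633) [236 188  68]
s 250 223 181.0 ((481.78875732421875, -195.15127563476562), (51.34361267089844, 50.22690200805664), 16.65203094482422) [236 189  67]
```

View pics/tc.png

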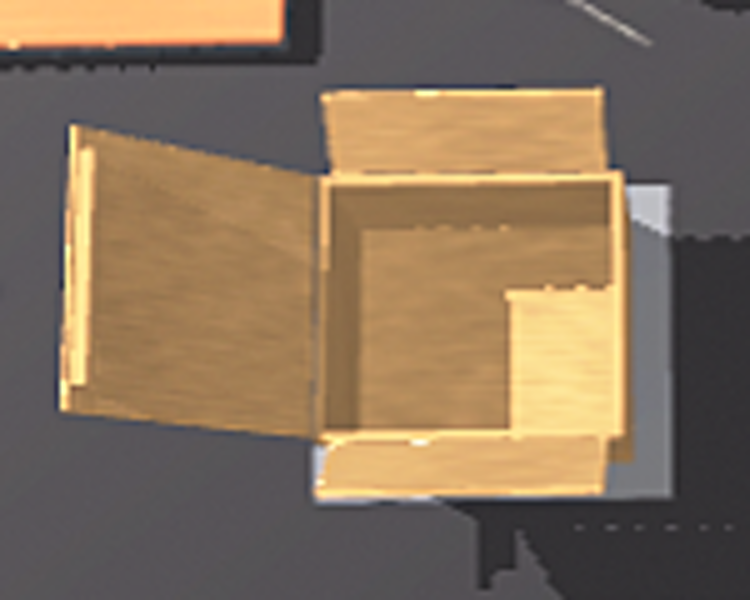

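View pics/sc.png

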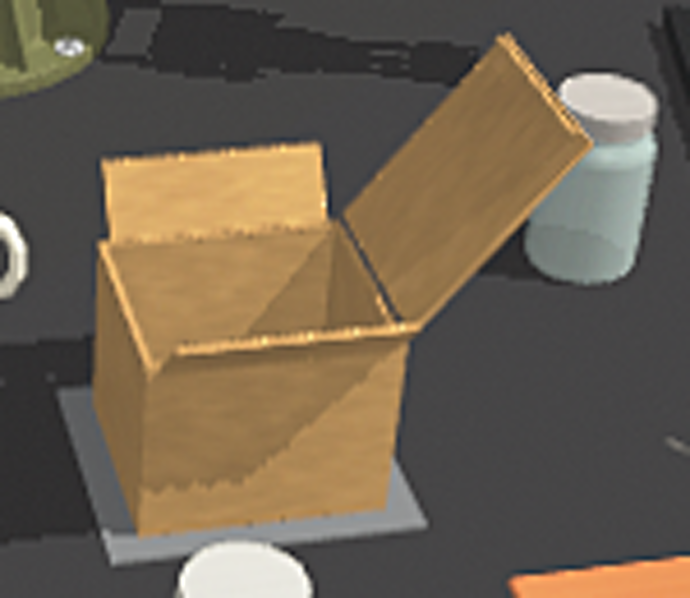

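The top crop shows the rim corners at about (249,235), (310,235), (310,287) and (249,288), the lid edge on the left at (198–199,225–282), both flaps leaning out. In the scene crop the rim and lid edge are visible too, with lid-edge corners at (420,172) and (438,196).

```bash
python3 - <<'E'
from h import *
t=cam("top");s=cam("scene")
T=lambda L:[(185+(x+.5)/5-.5,200+(y+.5)/5-.5) for x,y in L]
S=lambda L:[(310+(x+.5)/4.6-.5,165+(y+.5)/4.6-.5) for x,y in L]
P=onz(t,T([(320,177),(624,174),(624,437),(320,440)]),116)
print("top rim FL,FR,NR,NL",P.round(1).tolist(),P.mean(0))
Q=onz(s,S([(410,325),(150,372),(100,243),(342,215)]),116)
print("scene rim FL FR NR NL",Q.round(1).tolist(),Q.mean(0))
M=onz(s,S([(427,524),(112,565),(58,392)]),0);print("mat scene",M.round(1))
M=onz(t,T([(671,185),(672,497),(314,500)]),0);print("mat top",M.round(1))
def tri(a,b):
    o1,d1=ray(t,T([a]));o2,d2=ray(s,S([b]));d1=d1[0];d2=d2[0]
    A=np.c_[d1,-d2];k=np.linalg.lstsq(A,o2-o1,rcond=None)[0]
    p=o1+k[0]*d1;q=o2+k[1]*d2;return ((p+q)/2).round(1),np.linalg.norm(p-q).round(1)
print("lid far",tri((72,125),(592,140)),"lid near",tri((62,410),(505,36)))
print("nearflap R",tri((602,495),(102,160)),"L",tri((316,497),(322,145)))
print("bottom scene", onz(s,S([(138,535),(388,510),(97,405)]),0).round(1))
# bystanders approx
print(onz(t,[(350,343),(163,334),(306,166),(377,180)],100).round(0), onz(t,[(488,237)],30).round(0))
o=onz(t,[(383,215)],105)
E
```

```text
top rim FL,FR,NR,NL [[626.8, 153.7, 116.0], [626.7, 11.5, 116.0], [503.8, 11.7, 116.0], [503.5, 151.1, 116.0]] [565.22669242  81.98425478 116.        ]
scene rim FL FR NR NL [[614.1, 163.2, 116.0], [633.0, 15.9, 116.0], [507.6, 15.2, 116.0], [500.8, 159.5, 116.0]] [563.86240919  88.44593537 116.        ]
mat scene [[644.6 176.9   0. ]
 [648.7  -3.9   0. ]
 [489.1  -3.5   0. ]]
mat top [[646.   -7.3   0. ]
 [486.3  -7.    0. ]
 [486.1 173.2   0. ]]
lid far (array([626.2, 242.2, 229.8]), np.float64(2.4)) lid near (array([504.6, 241.7, 227. ]), np.float64(1.0))
nearflap R (array([474.6,  21. , 150.4]), np.float64(2.4)) L (array([475.2, 149.5, 148.5]), np.float64(5.1))
bottom scene [[626.6  15.5   0. ]
 [629.1 159.    0. ]
 [505.7  17.    0. ]]
[[ 377.  -80.  100.]
 [ 398.  352.  100.]
 [ 801.   20.  100.]
 [ 763. -151.  100.]] [[ 634. -434.   30.]]
```

```bash
cat >> h.py <<'E'
from scipy.spatial.transform import Rotation as Ro
def plan(waypoints,step=39.,pose=None):
    """waypoints: (x,y,z,ydir_deg) TCP, tool down. prints rows in jog units"""
    if pose is None:
        s=manip.read_state();p=np.array(s["eef_pos"]);R=Ro.from_euler("xyz",s["eef_rot"])
    else: p,R=np.array(pose[:3],float),Ro.from_euler("xyz",[np.pi,0,np.radians(pose[3]+90)])
    print("from",p.round(1))
    for w in waypoints:
        q=np.array(w[:3],float)
        Rs=[Ro.from_euler("xyz",[np.pi,0,np.radians(w[3]+90+k)]) for k in(0,180)]
        Rt=min(Rs,key=lambda r:(R.inv()*r).magnitude())
        rv=(R.inv()*Rt).as_rotvec()
        n=int(np.ceil(max(np.abs(q-p).max()/step*1.0,np.linalg.norm(q-p)/step,np.degrees(abs(rv)).max()/9.9,1)))
        print("->",w,n,"rows")
        for i in range(n):
            d=R.inv().apply((q-p)/n)/40; a=np.degrees(rv)/n/10
            print(f'{{"dx":{d[0]:.2f},"dy":{d[1]:.2f},"dz":{d[2]:.2f},"az":{a[2]:.2f}}}',"tilt",a[:2].round(3) if i==0 else "")
            R=R*Ro.from_rotvec(rv/n)
        p=q
E
python3 -c "
from h import *
plan([(478,-196,200,15.8)])"
```

```text
from [190.  516.1 213.3]
-> (478, -196, 200, 15.8) 20 rows
{"dx":-0.65,"dy":-0.71,"dz":0.02,"az":0.27} tilt [-0.  0.]
{"dx":-0.68,"dy":-0.68,"dz":0.02,"az":0.27} tilt 
{"dx":-0.71,"dy":-0.65,"dz":0.02,"az":0.27} tilt 
{"dx":-0.74,"dy":-0.61,"dz":0.02,"az":0.27} tilt 
{"dx":-0.77,"dy":-0.58,"dz":0.02,"az":0.27} tilt 
{"dx":-0.79,"dy":-0.54,"dz":0.02,"az":0.27} tilt 
{"dx":-0.82,"dy":-0.50,"dz":0.02,"az":0.27} tilt 
{"dx":-0.84,"dy":-0.46,"dz":0.02,"az":0.27} tilt 
{"dx":-0.86,"dy":-0.42,"dz":0.02,"az":0.27} tilt 
{"dx":-0.88,"dy":-0.38,"dz":0.02,"az":0.27} tilt 
{"dx":-0.90,"dy":-0.34,"dz":0.02,"az":0.27} tilt 
{"dx":-0.91,"dy":-0.30,"dz":0.02,"az":0.27} tilt 
{"dx":-0.93,"dy":-0.25,"dz":0.02,"az":0.27} tilt 
{"dx":-0.94,"dy":-0.21,"dz":0.02,"az":0.27} tilt 
{"dx":-0.95,"dy":-0.17,"dz":0.02,"az":0.27} tilt 
{"dx":-0.95,"dy":-0.12,"dz":0.02,"az":0.27} tilt 
{"dx":-0.96,"dy":-0.08,"dz":0.02,"az":0.27} tilt 
{"dx":-0.96,"dy":-0.03,"dz":0.02,"az":0.27} tilt 
{"dx":-0.96,"dy":0.01,"dz":0.02,"az":0.27} tilt 
{"dx":-0.96,"dy":0.06,"dz":0.02,"az":0.27} tilt
```

Call:
jog_arm:
  commands:
    - {"dx": -0.65,"dy": -0.71,"dz": 0.02,"az": 0.27}
    - {"dx": -0.68,"dy": -0.68,"dz": 0.02,"az": 0.27}
    - {"dx": -0.71,"dy": -0.65,"dz": 0.02,"az": 0.27}
    - {"dx": -0.74,"dy": -0.61,"dz": 0.02,"az": 0.27}
    - {"dx": -0.77,"dy": -0.58,"dz": 0.02,"az": 0.27}
    - {"dx": -0.79,"dy": -0.54,"dz": 0.02,"az": 0.27}
    - {"dx": -0.82,"dy": -0.5,"dz": 0.02,"az": 0.27}
    - {"dx": -0.84,"dy": -0.46,"dz": 0.02,"az": 0.27}
    - {"dx": -0.86,"dy": -0.42,"dz": 0.02,"az": 0.27}
    - {"dx": -0.88,"dy": -0.38,"dz": 0.02,"az": 0.27}
  squeeze: 25

```text
schema error: expected keys dx, dy, dz, ax, ay, az, gripper
```

Call:
jog_arm:
  commands:
    - {"dx": -0.9,"dy": -0.34,"dz": 0.02,"az": 0.27}
    - {"dx": -0.91,"dy": -0.3,"dz": 0.02,"az": 0.27}
    - {"dx": -0.93,"dy": -0.25,"dz": 0.02,"az": 0.27}
    - {"dx": -0.94,"dy": -0.21,"dz": 0.02,"az": 0.27}
    - {"dx": -0.95,"dy": -0.17,"dz": 0.02,"az": 0.27}
    - {"dx": -0.95,"dy": -0.12,"dz": 0.02,"az": 0.27}
    - {"dx": -0.96,"dy": -0.08,"dz": 0.02,"az": 0.27}
    - {"dx": -0.96,"dy": -0.03,"dz": 0.02,"az": 0.27}
    - {"dx": -0.96,"dy": 0.01,"dz": 0.02,"az": 0.27}
    - {"dx": -0.96,"dy": 0.06,"dz": 0.02,"az": 0.27}

```text
schema error: expected keys dx, dy, dz, ax, ay, az, gripper
```

```bash
python3 -c "
from h import *
w=cam('wrist');cv2.imwrite('pics/w1.png',w['image'][:,:,::-1])
for u,v,a,k in tops(w):
    print(round(u),round(v),a,cv2.minAreaRect(onz(w,k.reshape(-1,2),105)[:,:2].astype(np.float32)))
s=manip.read_state();print(s['wrist_force'],s['eef_rot'])
plan([(478,-196,200,15.8),(478,-196,76,15.8)])"
```

```text
620 428 282.5 ((454.07958984375, 713.4898071289062), (38.92333221435547, 16.251556396484375), 67.44940948486328)
[-0.4199857   0.71489053  0.22609595] [-3.14132168e+00 -2.84827934e-05  2.78882954e+00]
from [190.  516.1 213.3]
-> (478, -196, 200, 15.8) 20 rows
{"dx":-0.65,"dy":-0.71,"dz":0.02,"az":0.27} tilt [-0.  0.]
{"dx":-0.68,"dy":-0.68,"dz":0.02,"az":0.27} tilt 
{"dx":-0.71,"dy":-0.65,"dz":0.02,"az":0.27} tilt 
{"dx":-0.74,"dy":-0.61,"dz":0.02,"az":0.27} tilt 
{"dx":-0.77,"dy":-0.58,"dz":0.02,"az":0.27} tilt 
{"dx":-0.79,"dy":-0.54,"dz":0.02,"az":0.27} tilt 
{"dx":-0.82,"dy":-0.50,"dz":0.02,"az":0.27} tilt 
{"dx":-0.84,"dy":-0.46,"dz":0.02,"az":0.27} tilt 
{"dx":-0.86,"dy":-0.42,"dz":0.02,"az":0.27} tilt 
{"dx":-0.88,"dy":-0.38,"dz":0.02,"az":0.27} tilt 
{"dx":-0.90,"dy":-0.34,"dz":0.02,"az":0.27} tilt 
{"dx":-0.91,"dy":-0.30,"dz":0.02,"az":0.27} tilt 
{"dx":-0.93,"dy":-0.25,"dz":0.02,"az":0.27} tilt 
{"dx":-0.94,"dy":-0.21,"dz":0.02,"az":0.27} tilt 
{"dx":-0.95,"dy":-0.17,"dz":0.02,"az":0.27} tilt 
{"dx":-0.95,"dy":-0.12,"dz":0.02,"az":0.27} tilt 
{"dx":-0.96,"dy":-0.08,"dz":0.02,"az":0.27} tilt 
{"dx":-0.96,"dy":-0.03,"dz":0.02,"az":0.27} tilt 
{"dx":-0.96,"dy":0.01,"dz":0.02,"az":0.27} tilt 
{"dx":-0.96,"dy":0.06,"dz":0.02,"az":0.27} tilt 
-> (478, -196, 76, 15.8) 4 rows
{"dx":0.00,"dy":-0.00,"dz":0.77,"az":-0.00} tilt [0. 0.]
{"dx":0.00,"dy":-0.00,"dz":0.78,"az":-0.00} tilt 
{"dx":0.00,"dy":-0.00,"dz":0.78,"az":-0.00} tilt 
{"dx":0.00,"dy":-0.00,"dz":0.78,"az":-0.00} tilt
```

Call:
jog_arm:
  commands:
    - {"dx": -0.65,"dy": -0.71,"dz": 0.02,"ax": 0,"ay": 0,"az": 0.27,"gripper": 0}
    - {"dx": -0.68,"dy": -0.68,"dz": 0.02,"ax": 0,"ay": 0,"az": 0.27,"gripper": 0}
    - {"dx": -0.71,"dy": -0.65,"dz": 0.02,"ax": 0,"ay": 0,"az": 0.27,"gripper": 0}
    - {"dx": -0.74,"dy": -0.61,"dz": 0.02,"ax": 0,"ay": 0,"az": 0.27,"gripper": 0}
    - {"dx": -0.77,"dy": -0.58,"dz": 0.02,"ax": 0,"ay": 0,"az": 0.27,"gripper": 0}
    - {"dx": -0.79,"dy": -0.54,"dz": 0.02,"ax": 0,"ay": 0,"az": 0.27,"gripper": 0}
    - {"dx": -0.82,"dy": -0.5,"dz": 0.02,"ax": 0,"ay": 0,"az": 0.27,"gripper": 0}
    - {"dx": -0.84,"dy": -0.46,"dz": 0.02,"ax": 0,"ay": 0,"az": 0.27,"gripper": 0}
    - {"dx": -0.86,"dy": -0.42,"dz": 0.02,"ax": 0,"ay": 0,"az": 0.27,"gripper": 0}
    - {"dx": -0.88,"dy": -0.38,"dz": 0.02,"ax": 0,"ay": 0,"az": 0.27,"gripper": 0}
  squeeze: 25

```text
clock: 1.6
eef_pos: [334.9, 159.2, 205.6]
eef_rot: [3.141, 0.0, 2.316]
wrist_force: [0.7, -0.2, -0.1]
finger_gap: 94.2
finger_force: 0.0
```

Call:
jog_arm:
  commands:
    - {"dx": -0.9,"dy": -0.34,"dz": 0.02,"ax": 0,"ay": 0,"az": 0.27,"gripper": 0}
    - {"dx": -0.91,"dy": -0.3,"dz": 0.02,"ax": 0,"ay": 0,"az": 0.27,"gripper": 0}
    - {"dx": -0.93,"dy": -0.25,"dz": 0.02,"ax": 0,"ay": 0,"az": 0.27,"gripper": 0}
    - {"dx": -0.94,"dy": -0.21,"dz": 0.02,"ax": 0,"ay": 0,"az": 0.27,"gripper": 0}
    - {"dx": -0.95,"dy": -0.17,"dz": 0.02,"ax": 0,"ay": 0,"az": 0.27,"gripper": 0}
    - {"dx": -0.95,"dy": -0.12,"dz": 0.02,"ax": 0,"ay": 0,"az": 0.27,"gripper": 0}
    - {"dx": -0.96,"dy": -0.08,"dz": 0.02,"ax": 0,"ay": 0,"az": 0.27,"gripper": 0}
    - {"dx": -0.96,"dy": -0.03,"dz": 0.02,"ax": 0,"ay": 0,"az": 0.27,"gripper": 0}
    - {"dx": -0.96,"dy": 0.01,"dz": 0.02,"ax": 0,"ay": 0,"az": 0.27,"gripper": 0}
    - {"dx": -0.96,"dy": 0.06,"dz": 0.02,"ax": 0,"ay": 0,"az": 0.27,"gripper": 0}

```text
clock: 2.85
eef_pos: [479.0, -197.5, 197.4]
eef_rot: [3.142, 0.0, 1.845]
wrist_force: [-0.7, 0.8, -0.9]
finger_gap: 93.9
finger_force: 0.0
```

```bash
sed -i 's/"az":{a\[2\]:.2f}}}/"ax":0,"ay":0,"az":{a[2]:.2f},"gripper":0}}/' h.py; python3 -c "
from h import *
w=cam('wrist');cv2.imwrite('pics/w1.png',w['image'][:,:,::-1])
for u,v,a,k in tops(w):
    print(round(u),round(v),a,cv2.minAreaRect(onz(w,k.reshape(-1,2),105)[:,:2].astype(np.float32)))
s=manip.read_state();print(s['wrist_force'],s['eef_rot'])
plan([(478,-196,76,15.8)])"
```

```text
504 436 141.0 ((679.3795166015625, -317.59100341796875), (53.76206970214844, 7.927343845367432), 16.61090660095215)
557 388 261.0 ((702.3758544921875, -263.9702453613281), (25.691699981689453, 22.036523818969727), 87.98209381103516)
[-0.09539447 -1.51633038 -1.92025925] [-3.14158568e+00  8.77961969e-04  1.84072712e+00]
from [ 479.9 -200.7  197.1]
-> (478, -196, 76, 15.8) 4 rows
{"dx":0.03,"dy":-0.00,"dz":0.76,"ax":0,"ay":0,"az":-0.01,"gripper":0} tilt [-0.     0.001]
{"dx":0.03,"dy":-0.00,"dz":0.76,"ax":0,"ay":0,"az":-0.01,"gripper":0} tilt 
{"dx":0.03,"dy":-0.00,"dz":0.76,"ax":0,"ay":0,"az":-0.01,"gripper":0} tilt 
{"dx":0.03,"dy":-0.00,"dz":0.76,"ax":0,"ay":0,"az":-0.01,"gripper":0} tilt
```

Call:
jog_arm:
  commands:
    - {"dx": 0,"dy": 0,"dz": 0.75,"ax": 0,"ay": 0,"az": 0,"gripper": 0}
    - {"dx": 0,"dy": 0,"dz": 0.75,"ax": 0,"ay": 0,"az": 0,"gripper": 0}
    - {"dx": 0,"dy": 0,"dz": 0.75,"ax": 0,"ay": 0,"az": 0,"gripper": 0}
    - {"dx": 0,"dy": 0,"dz": 0.75,"ax": 0,"ay": 0,"az": 0,"gripper": 0}
    - {"dx": 0,"dy": 0,"dz": 0,"ax": 0,"ay": 0,"az": 0,"gripper": 1}
    - {"dx": 0,"dy": 0,"dz": 0,"ax": 0,"ay": 0,"az": 0,"gripper": 1}
    - {"dx": 0,"dy": 0,"dz": 0,"ax": 0,"ay": 0,"az": 0,"gripper": 1}
    - {"dx": 0,"dy": 0,"dz": 0,"ax": 0,"ay": 0,"az": 0,"gripper": 1}

```text
clock: 3.9
eef_pos: [479.0, -196.4, 78.3]
eef_rot: [3.141, 0.001, 1.846]
wrist_force: [-0.2, 0.3, -0.6]
finger_gap: 57.5
finger_force: 0.0
```

Call:
jog_arm:
  commands:
    - {"dx": 0,"dy": 0,"dz": 0,"ax": 0,"ay": 0,"az": 0,"gripper": 1}
    - {"dx": 0,"dy": 0,"dz": 0,"ax": 0,"ay": 0,"az": 0,"gripper": 1}
    - {"dx": 0,"dy": 0,"dz": 0,"ax": 0,"ay": 0,"az": 0,"gripper": 1}
    - {"dx": 0,"dy": 0,"dz": -0.3,"ax": 0,"ay": 0,"az": 0,"gripper": 1}
    - {"dx": 0,"dy": 0,"dz": -0.5,"ax": 0,"ay": 0,"az": 0,"gripper": 1}
    - {"dx": 0,"dy": 0,"dz": 0,"ax": 0,"ay": 0,"az": 0,"gripper": 1}
    - {"dx": 0,"dy": 0,"dz": 0,"ax": 0,"ay": 0,"az": 0,"gripper": 1}
    - {"dx": 0,"dy": 0,"dz": 0,"ax": 0,"ay": 0,"az": 0,"gripper": 1}
    - {"dx": 0,"dy": 0,"dz": 0,"ax": 0,"ay": 0,"az": 0,"gripper": 1}

```text
clock: 5.03
eef_pos: [478.5, -196.2, 109.0]
eef_rot: [-3.141, -0.001, 1.846]
wrist_force: [-0.9, -0.6, -1.3]
finger_gap: 50.5
finger_force: 24.7
```

```bash
python3 -c "
from h import *
s=manip.read_state();print(s['wrist_force'],s['finger_gap'],s['finger_force'])
plan([(478,-196,205,15.8),(566,84,205,90),(566,84,90,90)],pose=(479,-196.4,111,15.8))"
```

```text
[-0.89553024 -0.60681401 -1.27940939] 50.50188361415479 24.6680711209774
from [ 479.  -196.4  111. ]
-> (478, -196, 205, 15.8) 3 rows
{"dx":0.01,"dy":-0.01,"dz":-0.78,"ax":0,"ay":0,"az":0.00,"gripper":0} tilt [0. 0.]
{"dx":0.01,"dy":-0.01,"dz":-0.78,"ax":0,"ay":0,"az":0.00,"gripper":0} tilt 
{"dx":0.01,"dy":-0.01,"dz":-0.78,"ax":0,"ay":0,"az":0.00,"gripper":0} tilt 
-> (566, 84, 205, 90) 8 rows
{"dx":0.77,"dy":0.50,"dz":0.00,"ax":0,"ay":0,"az":-0.93,"gripper":0} tilt [0. 0.]
{"dx":0.68,"dy":0.62,"dz":0.00,"ax":0,"ay":0,"az":-0.93,"gripper":0} tilt 
{"dx":0.57,"dy":0.72,"dz":0.00,"ax":0,"ay":0,"az":-0.93,"gripper":0} tilt 
{"dx":0.44,"dy":0.80,"dz":0.00,"ax":0,"ay":0,"az":-0.93,"gripper":0} tilt 
{"dx":0.31,"dy":0.86,"dz":0.00,"ax":0,"ay":0,"az":-0.93,"gripper":0} tilt 
{"dx":0.17,"dy":0.90,"dz":0.00,"ax":0,"ay":0,"az":-0.93,"gripper":0} tilt 
{"dx":0.02,"dy":0.92,"dz":0.00,"ax":0,"ay":0,"az":-0.93,"gripper":0} tilt 
{"dx":-0.13,"dy":0.91,"dz":0.00,"ax":0,"ay":0,"az":-0.93,"gripper":0} tilt 
-> (566, 84, 90, 90) 3 rows
{"dx":-0.00,"dy":-0.00,"dz":0.96,"ax":0,"ay":0,"az":0.00,"gripper":0} tilt [ 0. -0.]
{"dx":-0.00,"dy":-0.00,"dz":0.96,"ax":0,"ay":0,"az":0.00,"gripper":0} tilt 
{"dx":-0.00,"dy":-0.00,"dz":0.96,"ax":0,"ay":0,"az":0.00,"gripper":0} tilt
```

Call:
jog_arm:
  commands:
    - {"dx": 0.35,"dy": 0.3,"dz": 0,"ax": 0,"ay": 0,"az": 0,"gripper": 1}
    - {"dx": 0.68,"dy": 0.6,"dz": 0,"ax": 0,"ay": 0,"az": 0,"gripper": 1}
    - {"dx": 0.68,"dy": 0.6,"dz": 0,"ax": 0,"ay": 0,"az": 0,"gripper": 1}
    - {"dx": 0.68,"dy": 0.6,"dz": 0,"ax": 0,"ay": 0,"az": 0,"gripper": 1}
    - {"dx": 0.34,"dy": 0.3,"dz": 0,"ax": 0,"ay": 0,"az": 0,"gripper": 1}
    - {"dx": 0,"dy": 0,"dz": 0,"ax": 0,"ay": 0,"az": 0,"gripper": 1}
    - {"dx": 0,"dy": 0,"dz": 0.4,"ax": 0,"ay": 0,"az": 0,"gripper": 1}
    - {"dx": 0,"dy": 0,"dz": 0.25,"ax": 0,"ay": 0,"az": 0,"gripper": 1}

```text
clock: 6.02
eef_pos: [540.5, -65.8, 81.9]
eef_rot: [-3.14, -0.001, 1.845]
wrist_force: [-0.5, 0.7, -1.1]
finger_gap: 50.3
finger_force: 24.7
```

```bash
python3 -c "
from h import *
cam('scene')
s=manip.read_state();print(s['wrist_force'],s['eef_pos'],s['eef_rot'])"
```

```text
[ 0.09571024  1.11930241 -2.88946651] [540.05316514 -65.66625584  80.8066968 ] [-3.13873463e+00 -1.35078634e-03  1.84512469e+00]
```

Call:
jog_arm:
  commands:
    - {"dx": 0,"dy": 0,"dz": 0.1,"ax": 0,"ay": 0,"az": 0,"gripper": 1}
    - {"dx": 0,"dy": 0,"dz": 0.05,"ax": 0,"ay": 0,"az": 0,"gripper": 1}
    - {"dx": 0,"dy": 0,"dz": 0,"ax": 0,"ay": 0,"az": 0,"gripper": 1}

```text
clock: 6.45
eef_pos: [541.5, -65.2, 77.7]
eef_rot: [3.141, 0.0, 1.846]
wrist_force: [-0.9, 0.0, -0.2]
finger_gap: 50.1
finger_force: 24.7
```

```bash
python3 -c "
from h import *
plan([(541,-65,125,15.8),(600,-260,140,28.6),(605,-269,80,28.6)])"
```

```text
from [541.5 -65.2  77.7]
-> (541, -65, 125, 15.8) 2 rows
{"dx":0.00,"dy":-0.00,"dz":-0.59,"ax":0,"ay":0,"az":-0.00,"gripper":0} tilt [0.001 0.001]
{"dx":0.00,"dy":-0.00,"dz":-0.59,"ax":0,"ay":0,"az":-0.00,"gripper":0} tilt 
-> (600, -260, 140, 28.6) 6 rows
{"dx":-0.85,"dy":0.02,"dz":-0.06,"ax":0,"ay":0,"az":-0.21,"gripper":0} tilt [0. 0.]
{"dx":-0.85,"dy":-0.02,"dz":-0.06,"ax":0,"ay":0,"az":-0.21,"gripper":0} tilt 
{"dx":-0.85,"dy":-0.05,"dz":-0.06,"ax":0,"ay":0,"az":-0.21,"gripper":0} tilt 
{"dx":-0.85,"dy":-0.08,"dz":-0.06,"ax":0,"ay":0,"az":-0.21,"gripper":0} tilt 
{"dx":-0.84,"dy":-0.11,"dz":-0.06,"ax":0,"ay":0,"az":-0.21,"gripper":0} tilt 
{"dx":-0.84,"dy":-0.14,"dz":-0.06,"ax":0,"ay":0,"az":-0.21,"gripper":0} tilt 
-> (605, -269, 80, 28.6) 2 rows
{"dx":-0.13,"dy":0.00,"dz":0.75,"ax":0,"ay":0,"az":0.00,"gripper":0} tilt [-0.  0.]
{"dx":-0.13,"dy":0.00,"dz":0.75,"ax":0,"ay":0,"az":0.00,"gripper":0} tilt
```

Call:
jog_arm:
  commands:
    - {"dx": 0,"dy": 0,"dz": 0,"ax": 0,"ay": 0,"az": 0,"gripper": 0}
    - {"dx": 0,"dy": 0,"dz": 0,"ax": 0,"ay": 0,"az": 0,"gripper": 0}
    - {"dx": 0,"dy": 0,"dz": -0.3,"ax": 0,"ay": 0,"az": 0,"gripper": 0}
    - {"dx": 0,"dy": 0,"dz": -0.8,"ax": 0,"ay": 0,"az": 0,"gripper": 0}
    - {"dx": 0,"dy": 0,"dz": -0.8,"ax": 0,"ay": 0,"az": 0,"gripper": 0}

```text
clock: 7.08
eef_pos: [541.4, -65.0, 155.2]
eef_rot: [3.141, 0.0, 1.846]
wrist_force: [0.1, 0.4, 1.1]
finger_gap: 93.6
finger_force: 0.0
```

Call:
jog_arm:
  commands:
    - {"dx": -0.88,"dy": 0.05,"dz": 0,"ax": 0,"ay": 0,"az": -0.21,"gripper": 0}
    - {"dx": -0.88,"dy": 0.01,"dz": 0,"ax": 0,"ay": 0,"az": -0.21,"gripper": 0}
    - {"dx": -0.88,"dy": -0.02,"dz": 0,"ax": 0,"ay": 0,"az": -0.21,"gripper": 0}
    - {"dx": -0.88,"dy": -0.05,"dz": 0,"ax": 0,"ay": 0,"az": -0.21,"gripper": 0}
    - {"dx": -0.88,"dy": -0.08,"dz": 0,"ax": 0,"ay": 0,"az": -0.21,"gripper": 0}
    - {"dx": -0.88,"dy": -0.11,"dz": 0,"ax": 0,"ay": 0,"az": -0.21,"gripper": 0}
    - {"dx": 0,"dy": 0,"dz": 0,"ax": 0,"ay": 0,"az": 0,"gripper": 0}

```text
clock: 7.95
eef_pos: [609.9, -267.3, 153.8]
eef_rot: [3.141, 0.0, 2.064]
wrist_force: [0.2, 0.7, -0.1]
finger_gap: 93.8
finger_force: 0.0
```

```bash
python3 -c "
from h import *
plan([(605,-269,80,28.6)])"
```

```text
from [ 609.9 -267.3  153.8]
-> (605, -269, 80, 28.6) 2 rows
{"dx":0.01,"dy":-0.06,"dz":0.92,"ax":0,"ay":0,"az":-0.02,"gripper":0} tilt [0.    0.001]
{"dx":0.01,"dy":-0.06,"dz":0.92,"ax":0,"ay":0,"az":-0.02,"gripper":0} tilt
```

Call:
jog_arm:
  commands:
    - {"dx": 0.01,"dy": -0.06,"dz": 0.9,"ax": 0,"ay": 0,"az": 0,"gripper": 0}
    - {"dx": 0.01,"dy": -0.06,"dz": 0.9,"ax": 0,"ay": 0,"az": 0,"gripper": 0.2}
    - {"dx": 0,"dy": 0,"dz": 0,"ax": 0,"ay": 0,"az": 0,"gripper": 1}
    - {"dx": 0,"dy": 0,"dz": 0,"ax": 0,"ay": 0,"az": 0,"gripper": 1}
    - {"dx": 0,"dy": 0,"dz": 0,"ax": 0,"ay": 0,"az": 0,"gripper": 1}
    - {"dx": 0,"dy": 0,"dz": 0,"ax": 0,"ay": 0,"az": 0,"gripper": 1}
    - {"dx": 0,"dy": 0,"dz": 0,"ax": 0,"ay": 0,"az": 0,"gripper": 1}
  squeeze: 35

```text
clock: 8.82
eef_pos: [605.6, -267.4, 82.9]
eef_rot: [3.141, 0.002, 2.066]
wrist_force: [-3.2, -0.6, 6.2]
finger_gap: 50.5
finger_force: 34.5
```

Call:
jog_arm:
  commands:
    - {"dx": 0,"dy": 0,"dz": 0,"ax": 0,"ay": 0,"az": 0,"gripper": 1}
    - {"dx": 0,"dy": 0,"dz": 0,"ax": 0,"ay": 0,"az": 0,"gripper": 1}
    - {"dx": 0,"dy": 0,"dz": -0.3,"ax": 0,"ay": 0,"az": 0,"gripper": 1}
    - {"dx": 0,"dy": 0,"dz": -0.7,"ax": 0,"ay": 0,"az": 0,"gripper": 1}
    - {"dx": 0,"dy": 0,"dz": -0.8,"ax": 0,"ay": 0,"az": 0,"gripper": 1}
    - {"dx": 0,"dy": 0,"dz": -0.8,"ax": 0,"ay": 0,"az": 0,"gripper": 1}
    - {"dx": 0,"dy": 0,"dz": -0.7,"ax": 0,"ay": 0,"az": 0,"gripper": 1}
    - {"dx": 0,"dy": 0,"dz": -0.2,"ax": 0,"ay": 0,"az": 0,"gripper": 1}
    - {"dx": 0,"dy": 0,"dz": 0,"ax": 0,"ay": 0,"az": 0,"gripper": 1}

```text
clock: 9.95
eef_pos: [605.1, -266.8, 220.9]
eef_rot: [-3.141, -0.001, 2.066]
wrist_force: [-0.9, -0.4, -6.3]
finger_gap: 50.5
finger_force: 34.5
```

```bash
python3 -c "
from h import *
s=manip.read_state();print(s['wrist_force'],s['eef_pos'],s['joints'])
plan([(566,84,220,90)],step=30)"
```

```text
[-0.85645224 -0.43668155 -6.27978807] [ 605.07639256 -266.83371025  220.90313306] [-4.70746800e-01  5.51181316e-01  1.15069742e+00  8.99994548e-05
  1.44040256e+00 -9.66215988e-01]
from [ 605.1 -266.8  220.9]
-> (566, 84, 220, 90) 12 rows
{"dx":0.68,"dy":0.28,"dz":0.00,"ax":0,"ay":0,"az":-0.51,"gripper":0} tilt [ 0. -0.]
{"dx":0.65,"dy":0.34,"dz":0.00,"ax":0,"ay":0,"az":-0.51,"gripper":0} tilt 
{"dx":0.62,"dy":0.39,"dz":0.00,"ax":0,"ay":0,"az":-0.51,"gripper":0} tilt 
{"dx":0.58,"dy":0.45,"dz":0.00,"ax":0,"ay":0,"az":-0.51,"gripper":0} tilt 
{"dx":0.54,"dy":0.50,"dz":0.00,"ax":0,"ay":0,"az":-0.51,"gripper":0} tilt 
{"dx":0.49,"dy":0.54,"dz":0.00,"ax":0,"ay":0,"az":-0.51,"gripper":0} tilt 
{"dx":0.44,"dy":0.59,"dz":0.00,"ax":0,"ay":0,"az":-0.51,"gripper":0} tilt 
{"dx":0.39,"dy":0.62,"dz":0.00,"ax":0,"ay":0,"az":-0.51,"gripper":0} tilt 
{"dx":0.33,"dy":0.66,"dz":0.00,"ax":0,"ay":0,"az":-0.51,"gripper":0} tilt 
{"dx":0.27,"dy":0.68,"dz":0.00,"ax":0,"ay":0,"az":-0.51,"gripper":0} tilt 
{"dx":0.21,"dy":0.70,"dz":0.00,"ax":0,"ay":0,"az":-0.51,"gripper":0} tilt 
{"dx":0.15,"dy":0.72,"dz":0.00,"ax":0,"ay":0,"az":-0.51,"gripper":0} tilt
```

Call:
jog_arm:
  commands:
    - {"dx": 0.68,"dy": 0.28,"dz": 0,"ax": 0,"ay": 0,"az": -0.51,"gripper": 1}
    - {"dx": 0.65,"dy": 0.34,"dz": 0,"ax": 0,"ay": 0,"az": -0.51,"gripper": 1}
    - {"dx": 0.62,"dy": 0.39,"dz": 0,"ax": 0,"ay": 0,"az": -0.51,"gripper": 1}
    - {"dx": 0.58,"dy": 0.45,"dz": 0,"ax": 0,"ay": 0,"az": -0.51,"gripper": 1}
    - {"dx": 0.54,"dy": 0.5,"dz": 0,"ax": 0,"ay": 0,"az": -0.51,"gripper": 1}
    - {"dx": 0.49,"dy": 0.54,"dz": 0,"ax": 0,"ay": 0,"az": -0.51,"gripper": 1}
    - {"dx": 0.44,"dy": 0.59,"dz": 0,"ax": 0,"ay": 0,"az": -0.51,"gripper": 1}
    - {"dx": 0.39,"dy": 0.62,"dz": 0,"ax": 0,"ay": 0,"az": -0.51,"gripper": 1}
    - {"dx": 0.33,"dy": 0.66,"dz": 0,"ax": 0,"ay": 0,"az": -0.51,"gripper": 1}
    - {"dx": 0.27,"dy": 0.68,"dz": 0,"ax": 0,"ay": 0,"az": -0.51,"gripper": 1}

```text
clock: 11.2
eef_pos: [573.8, 25.9, 219.8]
eef_rot: [-3.141, -0.003, 2.959]
wrist_force: [-0.4, 0.6, -6.5]
finger_gap: 50.0
finger_force: 34.5
```

Call:
jog_arm:
  commands:
    - {"dx": 0.21,"dy": 0.7,"dz": 0,"ax": 0,"ay": 0,"az": -0.51,"gripper": 1}
    - {"dx": 0.15,"dy": 0.72,"dz": 0,"ax": 0,"ay": 0,"az": -0.51,"gripper": 1}
    - {"dx": 0,"dy": 0,"dz": 0,"ax": 0,"ay": 0,"az": 0,"gripper": 1}
    - {"dx": 0,"dy": 0,"dz": 0,"ax": 0,"ay": 0,"az": 0,"gripper": 1}

```text
clock: 11.7
eef_pos: [568.0, 82.9, 220.4]
eef_rot: [-3.141, -0.002, 3.134]
wrist_force: [-0.1, -0.5, -6.6]
finger_gap: 49.7
finger_force: 34.8
```

```bash
python3 -c "
from h import *
t=cam('top');cv2.imwrite('pics/t2.png',cv2.resize(t['image'][200:320,185:335],None,fx=5,fy=5,interpolation=cv2.INTER_CUBIC)[:,:,::-1])
for u,v,a,k in tops(t): print(u,v,a,cv2.minAreaRect(onz(t,k.reshape(-1,2),105)[:,:2].astype(np.float32)))
plan([(566,84,220,90)])"
```

```text
341.48114013671875 268.9339599609375 221.0 ((546.4189453125, -62.27684783935547), (32.44689178466797, 49.89194107055664), 15.540335655212402)
383.98516845703125 215.35147094726562 385.0 ((673.4834594726562, -164.5506591796875), (49.21816635131836, 49.552459716796875), 5.275824069976807)
from [568.1  82.7 220.7]
-> (566, 84, 220, 90) 1 rows
{"dx":0.05,"dy":0.03,"dz":0.02,"ax":0,"ay":0,"az":-0.05,"gripper":0} tilt [-0.002 -0.007]
```

Call:
jog_arm:
  commands:
    - {"dx": 0.05,"dy": 0.03,"dz": 0.3,"ax": 0,"ay": 0,"az": -0.05,"gripper": 1}
    - {"dx": 0,"dy": 0,"dz": 0.6,"ax": 0,"ay": 0,"az": 0,"gripper": 1}
    - {"dx": 0,"dy": 0,"dz": 0.7,"ax": 0,"ay": 0,"az": 0,"gripper": 1}
    - {"dx": 0,"dy": 0,"dz": 0.7,"ax": 0,"ay": 0,"az": 0,"gripper": 1}
    - {"dx": 0,"dy": 0,"dz": 0.5,"ax": 0,"ay": 0,"az": 0,"gripper": 1}
    - {"dx": 0,"dy": 0,"dz": 0.3,"ax": 0,"ay": 0,"az": 0,"gripper": 1}
    - {"dx": 0,"dy": 0,"dz": 0,"ax": 0,"ay": 0,"az": 0,"gripper": 1}

```text
clock: 12.62
eef_pos: [565.9, 84.2, 96.6]
eef_rot: [-3.141, -0.002, -3.14]
wrist_force: [1.0, 0.5, -6.5]
finger_gap: 50.1
finger_force: 34.8
```

Call:
jog_arm:
  commands:
    - {"dx": 0,"dy": 0,"dz": 0.05,"ax": 0,"ay": 0,"az": 0,"gripper": 1}
    - {"dx": 0,"dy": 0,"dz": 0,"ax": 0,"ay": 0,"az": 0,"gripper": 1}

```text
clock: 12.88
eef_pos: [566.5, 84.5, 96.0]
eef_rot: [3.142, 0.001, -3.14]
wrist_force: [-0.1, -0.2, -5.7]
finger_gap: 50.0
finger_force: 34.8
```

Call:
jog_arm:
  commands:
    - {"dx": 0,"dy": 0,"dz": 0.1,"ax": 0,"ay": 0,"az": 0,"gripper": 1}
    - {"dx": 0,"dy": 0,"dz": 0.05,"ax": 0,"ay": 0,"az": 0,"gripper": 1}
    - {"dx": 0,"dy": 0,"dz": 0,"ax": 0,"ay": 0,"az": 0,"gripper": 1}
    - {"dx": 0,"dy": 0,"dz": 0,"ax": 0,"ay": 0,"az": 0,"gripper": 1}

```text
clock: 13.38
eef_pos: [566.3, 84.5, 89.5]
eef_rot: [3.142, 0.0, -3.14]
wrist_force: [-0.9, -0.9, -6.9]
finger_gap: 50.0
finger_force: 34.8
```

Call:
jog_arm:
  commands:
    - {"dx": 0,"dy": 0,"dz": 0.06,"ax": 0,"ay": 0,"az": 0,"gripper": 1}
    - {"dx": 0,"dy": 0,"dz": 0,"ax": 0,"ay": 0,"az": 0,"gripper": 1}
    - {"dx": 0,"dy": 0,"dz": 0,"ax": 0,"ay": 0,"az": 0,"gripper": 1}

```text
clock: 13.75
eef_pos: [566.3, 84.5, 87.1]
eef_rot: [3.142, 0.0, -3.14]
wrist_force: [0.1, -0.5, -5.4]
finger_gap: 50.2
finger_force: 34.8
```

Call:
jog_arm:
  commands:
    - {"dx": 0,"dy": 0,"dz": 0.04,"ax": 0,"ay": 0,"az": 0,"gripper": 1}
    - {"dx": 0,"dy": 0,"dz": 0,"ax": 0,"ay": 0,"az": 0,"gripper": 1}
    - {"dx": 0,"dy": 0,"dz": 0,"ax": 0,"ay": 0,"az": 0,"gripper": 1}

```text
clock: 14.12
eef_pos: [566.8, 84.1, 86.8]
eef_rot: [-3.141, 0.002, -3.14]
wrist_force: [-4.1, -3.9, 7.2]
finger_gap: 49.8
finger_force: 34.9
```

Call:
jog_arm:
  commands:
    - {"dx": 0,"dy": 0,"dz": 0,"ax": 0,"ay": 0,"az": 0,"gripper": 0.25}
    - {"dx": 0,"dy": 0,"dz": 0,"ax": 0,"ay": 0,"az": 0,"gripper": 0.25}
    - {"dx": 0,"dy": 0,"dz": 0,"ax": 0,"ay": 0,"az": 0,"gripper": 0.25}
    - {"dx": 0,"dy": 0,"dz": -0.3,"ax": 0,"ay": 0,"az": 0,"gripper": 0.25}
    - {"dx": 0,"dy": 0,"dz": -0.9,"ax": 0,"ay": 0,"az": 0,"gripper": 0.25}
    - {"dx": 0,"dy": 0,"dz": -0.9,"ax": 0,"ay": 0,"az": 0,"gripper": 0.25}
    - {"dx": 0,"dy": 0,"dz": -0.9,"ax": 0,"ay": 0,"az": 0,"gripper": 1}

```text
clock: 15.0
eef_pos: [566.2, 84.5, 207.5]
eef_rot: [3.141, 0.001, -3.14]
wrist_force: [0.1, 0.1, 0.3]
finger_gap: 63.4
finger_force: 0.0
```

```bash
python3 -c "
from h import *
t=cam('top');cv2.imwrite('pics/t3.png',np.vstack([cv2.resize(t['image'][205:305,185:365],None,fx=4,fy=4,interpolation=cv2.INTER_CUBIC)])[:,:,::-1])
s=manip.read_state();print(s['eef_pos'],s['wrist_force'])
for u,v,a,k in tops(t): print(u,v,a,cv2.minAreaRect(onz(t,k.reshape(-1,2),109)[:,:2].astype(np.float32)))
print(proj(t,[[566,84.5,109]]))
"
```

```text
[567.6893837   84.64656551 212.64527759] [0.20596489 1.077565   4.29111279]
341.37738037109375 268.3207702636719 195.5 ((547.2701416015625, -62.02057647705078), (29.463205337524414, 48.84534454345703), 15.540430068969727)
383.98516845703125 215.35147094726562 385.0 ((672.4537353515625, -164.1212158203125), (49.04713821411133, 49.380245208740234), 5.275746822357178)
[[278.15360206 260.92224984]]
```

Call:
jog_arm:
  commands:
    - {"dx": 0.6,"dy": 0,"dz": 0,"ax": 0,"ay": 0,"az": 0,"gripper": 1}
    - {"dx": 0.9,"dy": 0,"dz": 0,"ax": 0,"ay": 0,"az": 0,"gripper": 1}
    - {"dx": 0.9,"dy": 0,"dz": 0,"ax": 0,"ay": 0,"az": 0,"gripper": 1}
    - {"dx": 0.75,"dy": 0,"dz": 0.3,"ax": 0,"ay": 0,"az": 0,"gripper": 1}
    - {"dx": 0,"dy": 0,"dz": 0.7,"ax": 0,"ay": 0,"az": 0,"gripper": 1}
    - {"dx": 0,"dy": 0,"dz": 0.55,"ax": 0,"ay": 0,"az": 0,"gripper": 1}
    - {"dx": 0,"dy": 0,"dz": 0,"ax": 0,"ay": 0,"az": 0,"gripper": 1}

```text
clock: 15.92
eef_pos: [439.8, 84.3, 143.0]
eef_rot: [-3.141, -0.002, -3.14]
wrist_force: [-1.3, 0.3, -0.2]
finger_gap: 0.4
finger_force: 0.0
```

```bash
python3 -c "
from h import *
t=cam('top');s=cam('scene')
a=cv2.resize(t['image'][205:305,185:345],None,fx=4,fy=4,interpolation=cv2.INTER_CUBIC);b=np.zeros((200,640,3),np.uint8)
b=cv2.resize(s['image'][150:295,250:460],None,fx=3.8,fy=3.8,interpolation=cv2.INTER_CUBIC)
cv2.imwrite('pics/t4.png',a[:,:,::-1]);cv2.imwrite('pics/s4.png',b[:,:,::-1])
for u,v,aa,k in tops(t): print(u,v,aa,cv2.minAreaRect(onz(t,k.reshape(-1,2),109)[:,:2].astype(np.float32)))
print(manip.read_state()['eef_pos'])
"
```

```text
342.8702697753906 272.578369140625 422.5 ((537.3199462890625, -65.24150085449219), (51.056888580322266, 49.09627151489258), 16.39663314819336)
279.0 260.5 441.0 ((567.0573120117188, 83.00677490234375), (51.440059661865234, 49.449462890625), 89.41534423828125)
383.98516845703125 215.35147094726562 385.0 ((672.4537353515625, -164.1212158203125), (49.04713821411133, 49.380245208740234), 5.275746822357178)
[440.69484064  84.34167552 144.47973318]
```

View pics/t4.png

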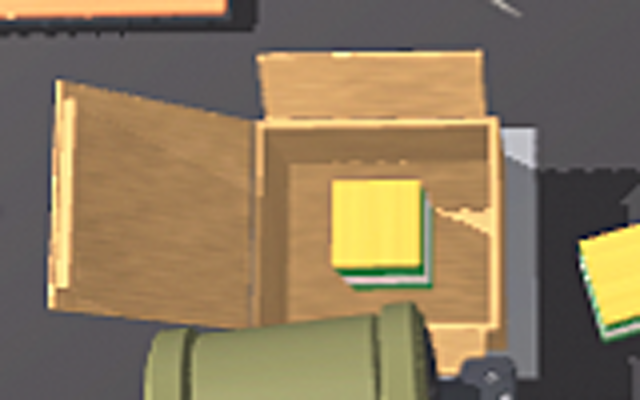

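The view confirms the full tin stands upright mid-carton (376,224 in the crop), with the other on the counter at the right. Next is the near flap.

Call:
jog_arm:
  commands:
    - {"dx": -0.6,"dy": 0,"dz": 0,"ax": 0,"ay": 0,"az": 0,"gripper": 1}
    - {"dx": -0.5,"dy": 0,"dz": 0,"ax": 0,"ay": 0,"az": 0,"gripper": 1}
    - {"dx": -0.5,"dy": 0,"dz": 0,"ax": 0,"ay": 0,"az": 0,"gripper": 1}
    - {"dx": -0.4,"dy": 0,"dz": 0,"ax": 0,"ay": 0,"az": 0,"gripper": 1}
    - {"dx": -0.25,"dy": 0,"dz": 0.15,"ax": 0,"ay": 0,"az": 0,"gripper": 1}
    - {"dx": 0,"dy": 0,"dz": 0.15,"ax": 0,"ay": 0,"az": 0,"gripper": 1}
    - {"dx": 0,"dy": 0,"dz": 0.1,"ax": 0,"ay": 0,"az": 0,"gripper": 1}
    - {"dx": 0,"dy": 0,"dz": 0,"ax": 0,"ay": 0,"az": 0,"gripper": 1}

```text
clock: 17.02
eef_pos: [530.1, 84.4, 128.2]
eef_rot: [-3.142, 0.001, -3.14]
wrist_force: [-1.4, -0.1, 7.7]
finger_gap: 0.5
finger_force: 3.5
```

Call:
jog_arm:
  commands:
    - {"dx": 0,"dy": 0,"dz": -0.9,"ax": 0,"ay": 0,"az": 0,"gripper": 1}
    - {"dx": -0.3,"dy": 0,"dz": -0.9,"ax": 0,"ay": 0,"az": 0,"gripper": 1}
    - {"dx": -0.9,"dy": 0,"dz": 0,"ax": 0,"ay": 0,"az": 0,"gripper": 1}
    - {"dx": -0.9,"dy": 0,"dz": 0,"ax": 0,"ay": 0,"az": 0,"gripper": 1}
    - {"dx": -0.9,"dy": 0,"dz": 0,"ax": 0,"ay": 0,"az": 0,"gripper": 1}
    - {"dx": -0.9,"dy": 0,"dz": 0,"ax": 0,"ay": 0,"az": 0,"gripper": 1}
    - {"dx": -0.1,"dy": 0,"dz": 0.3,"ax": 0,"ay": 0,"az": 0,"gripper": 1}
    - {"dx": 0,"dy": 0,"dz": 0.6,"ax": 0,"ay": 0,"az": 0,"gripper": 1}
    - {"dx": 0,"dy": 0,"dz": 0.5,"ax": 0,"ay": 0,"az": 0,"gripper": 1}
    - {"dx": 0,"dy": 0,"dz": 0,"ax": 0,"ay": 0,"az": 0,"gripper": 1}

```text
clock: 18.27
eef_pos: [689.1, 84.7, 141.7]
eef_rot: [-3.141, -0.003, -3.14]
wrist_force: [0.1, -0.1, -0.2]
finger_gap: 0.6
finger_force: 0.0
```

```bash
python3 -c "
from h import *
t=cam('top');s=cam('scene')
a=cv2.resize(t['image'][205:305,185:345],None,fx=2.4,fy=2.4,interpolation=cv2.INTER_CUBIC)
b=cv2.resize(s['image'][150:295,300:460],None,fx=2.4,fy=2.4,interpolation=cv2.INTER_CUBIC)
cv2.imwrite('pics/t5.png',np.vstack([a,b])[:,:,::-1])
st=manip.read_state();print(st['eef_pos'],st['wrist_force'],st['joints'])
"
```

```text
[690.2649218   84.71828922 144.23012045] [ 0.37193777  0.39980388 -0.52180835] [ 6.94733347e-02  6.84671140e-01  1.11867991e+00 -9.84611840e-06
  1.33755165e+00 -1.50291563e+00]
```

View pics/t5.png

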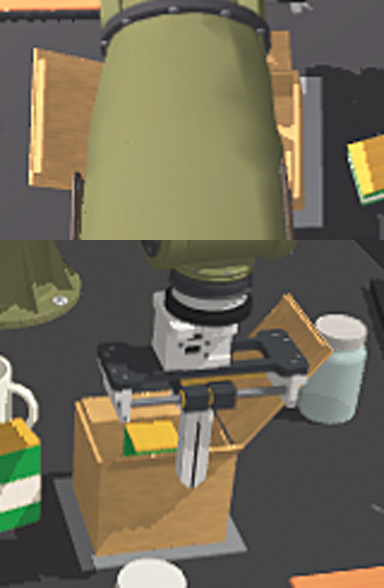

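The near flap now lies level and the fingers stand beyond the far flap at (190,480). Next I push the far flap.

Call:
jog_arm:
  commands:
    - {"dx": 0.6,"dy": 0,"dz": 0,"ax": 0,"ay": 0,"az": 0,"gripper": 1}
    - {"dx": 0.5,"dy": 0,"dz": 0,"ax": 0,"ay": 0,"az": 0,"gripper": 1}
    - {"dx": 0.5,"dy": 0,"dz": 0,"ax": 0,"ay": 0,"az": 0,"gripper": 1}
    - {"dx": 0.4,"dy": 0,"dz": 0,"ax": 0,"ay": 0,"az": 0,"gripper": 1}
    - {"dx": 0.2,"dy": 0,"dz": 0.15,"ax": 0,"ay": 0,"az": 0,"gripper": 1}
    - {"dx": 0,"dy": 0,"dz": 0.15,"ax": 0,"ay": 0,"az": 0,"gripper": 1}
    - {"dx": 0,"dy": 0,"dz": 0.1,"ax": 0,"ay": 0,"az": 0,"gripper": 1}
    - {"dx": 0,"dy": 0,"dz": 0,"ax": 0,"ay": 0,"az": 0,"gripper": 1}

```text
clock: 19.38
eef_pos: [602.5, 84.6, 128.1]
eef_rot: [-3.142, -0.0, -3.14]
wrist_force: [-6.5, 0.3, 11.7]
finger_gap: 0.6
finger_force: 5.7
```

Call:
jog_arm:
  commands:
    - {"dx": 0,"dy": 0,"dz": -0.8,"ax": 0,"ay": 0,"az": 0,"gripper": 1}
    - {"dx": 0,"dy": 0,"dz": -0.95,"ax": 0,"ay": 0,"az": 0,"gripper": 1}
    - {"dx": 0.1,"dy": 0,"dz": -0.95,"ax": 0,"ay": 0,"az": 0,"gripper": 1}
    - {"dx": 0.2,"dy": 0.6,"dz": -0.6,"ax": 0,"ay": 0,"az": 0,"gripper": 1}
    - {"dx": 0.2,"dy": 0.8,"dz": -0.3,"ax": 0,"ay": 0,"az": 0,"gripper": 1}
    - {"dx": 0.2,"dy": 0.9,"dz": 0,"ax": 0,"ay": 0,"az": 0,"gripper": 1}
    - {"dx": 0.2,"dy": 0.9,"dz": 0,"ax": 0,"ay": 0,"az": 0,"gripper": 1}
    - {"dx": 0,"dy": 0.9,"dz": 0,"ax": 0,"ay": 0,"az": 0,"gripper": 1}
    - {"dx": 0,"dy": 0.9,"dz": 0,"ax": 0,"ay": 0,"az": 0,"gripper": 1}
    - {"dx": 0,"dy": 0,"dz": 0,"ax": 0,"ay": 0,"az": 0,"gripper": 1}

```text
clock: 20.62
eef_pos: [565.8, 286.5, 270.4]
eef_rot: [-3.141, -0.001, -3.138]
wrist_force: [0.4, -0.8, -0.2]
finger_gap: 0.3
finger_force: 0.0
```

```bash
python3 -c "
from h import *
t=cam('top');s=cam('scene')
a=cv2.resize(t['image'][205:305,185:345],None,fx=2.4,fy=2.4,interpolation=cv2.INTER_CUBIC)
b=cv2.resize(s['image'][130:295,300:460],None,fx=2.4,fy=2.4,interpolation=cv2.INTER_CUBIC)
cv2.imwrite('pics/t6.png',np.vstack([a,b])[:,:,::-1])
st=manip.read_state();print(st['eef_pos'],st['wrist_force'],st['joints'])
"
```

```text
[566.18041599 284.27385717 270.84999639] [-0.24069708  0.35067731  0.7380988 ] [ 4.07579453e-01  4.60369999e-01  1.17063018e+00 -1.53562502e-04
  1.51138599e+00 -1.16499267e+00]
```

View pics/t6.png

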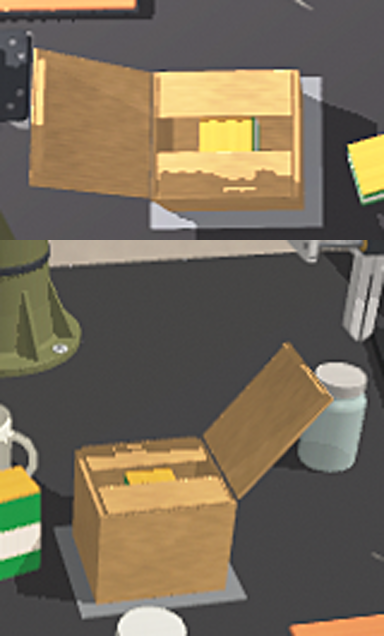

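Both flaps are level, with the tin showing between them and the lid open. Now the lid.

Call:
jog_arm:
  commands:
    - {"dx": 0,"dy": 0,"dz": 0.6,"ax": 0,"ay": 0,"az": 0,"gripper": 1}
    - {"dx": 0,"dy": 0,"dz": 0.6,"ax": 0,"ay": 0,"az": 0,"gripper": 1}
    - {"dx": 0,"dy": 0,"dz": 0.45,"ax": 0,"ay": 0,"az": 0,"gripper": 1}
    - {"dx": 0,"dy": -0.5,"dz": 0,"ax": 0,"ay": 0,"az": 0,"gripper": 1}
    - {"dx": 0,"dy": -0.55,"dz": 0,"ax": 0,"ay": 0,"az": 0,"gripper": 1}
    - {"dx": 0,"dy": -0.55,"dz": 0,"ax": 0,"ay": 0,"az": 0,"gripper": 1}
    - {"dx": 0,"dy": -0.55,"dz": 0,"ax": 0,"ay": 0,"az": 0,"gripper": 1}
    - {"dx": 0,"dy": -0.5,"dz": 0,"ax": 0,"ay": 0,"az": 0,"gripper": 1}

```text
clock: 21.72
eef_pos: [566.2, 176.7, 205.8]
eef_rot: [-3.142, 0.0, -3.141]
wrist_force: [0.2, 0.9, 0.4]
finger_gap: 0.6
finger_force: 0.5
```

Call:
jog_arm:
  commands:
    - {"dx": 0,"dy": -0.55,"dz": 0,"ax": 0,"ay": 0,"az": 0,"gripper": 1}
    - {"dx": 0,"dy": -0.55,"dz": -0.05,"ax": 0,"ay": 0,"az": 0,"gripper": 1}
    - {"dx": 0,"dy": -0.45,"dz": 0.1,"ax": 0,"ay": 0,"az": 0,"gripper": 1}
    - {"dx": 0,"dy": -0.45,"dz": 0.15,"ax": 0,"ay": 0,"az": 0,"gripper": 1}
    - {"dx": 0,"dy": -0.3,"dz": 0.25,"ax": 0,"ay": 0,"az": 0,"gripper": 1}
    - {"dx": 0,"dy": -0.3,"dz": 0.25,"ax": 0,"ay": 0,"az": 0,"gripper": 1}
    - {"dx": 0,"dy": -0.2,"dz": 0.3,"ax": 0,"ay": 0,"az": 0,"gripper": 1}
    - {"dx": 0,"dy": -0.2,"dz": 0.3,"ax": 0,"ay": 0,"az": 0,"gripper": 1}
    - {"dx": 0,"dy": -0.2,"dz": 0.3,"ax": 0,"ay": 0,"az": 0,"gripper": 1}
    - {"dx": 0,"dy": 0,"dz": 0,"ax": 0,"ay": 0,"az": 0,"gripper": 1}

```text
clock: 22.98
eef_pos: [565.9, 49.9, 140.3]
eef_rot: [-3.141, -0.002, -3.141]
wrist_force: [0.2, 0.9, 0.4]
finger_gap: 0.1
finger_force: 0.0
```

Call:
jog_arm:
  commands:
    - {"dx": 0,"dy": -0.3,"dz": 0.1,"ax": 0,"ay": 0,"az": 0,"gripper": 1}
    - {"dx": 0,"dy": 0,"dz": 0.1,"ax": 0,"ay": 0,"az": 0,"gripper": 1}
    - {"dx": 0,"dy": 0,"dz": 0,"ax": 0,"ay": 0,"az": 0,"gripper": 1}

```text
clock: 23.35
eef_pos: [566.4, 38.3, 133.5]
eef_rot: [-3.141, 0.0, -3.14]
wrist_force: [0.6, -0.1, -0.6]
finger_gap: 0.7
finger_force: 0.0
```

Call:
jog_arm:
  commands:
    - {"dx": 0,"dy": 0,"dz": 0.05,"ax": 0,"ay": 0,"az": 0,"gripper": 1}
    - {"dx": 0,"dy": 0,"dz": 0,"ax": 0,"ay": 0,"az": 0,"gripper": 1}

```text
clock: 23.6
eef_pos: [566.6, 38.5, 132.8]
eef_rot: [-3.141, 0.001, -3.14]
wrist_force: [-4.6, -3.1, 12.8]
finger_gap: 0.4
finger_force: 6.4
```

Call:
jog_arm:
  commands:
    - {"dx": 0,"dy": 0,"dz": 0.03,"ax": 0,"ay": 0,"az": 0,"gripper": 1}
    - {"dx": 0,"dy": 0,"dz": 0,"ax": 0,"ay": 0,"az": 0,"gripper": 1}
    - {"dx": 0,"dy": 0,"dz": 0,"ax": 0,"ay": 0,"az": 0,"gripper": 1}

```text
clock: 23.98
eef_pos: [566.8, 38.5, 132.6]
eef_rot: [-3.141, 0.002, -3.14]
wrist_force: [-8.4, -2.6, 21.3]
finger_gap: 0.6
finger_force: 10.6
```

Call:
jog_arm:
  commands:
    - {"dx": 0,"dy": 0,"dz": 0.03,"ax": 0,"ay": 0,"az": 0,"gripper": 1}
    - {"dx": 0,"dy": 0,"dz": 0,"ax": 0,"ay": 0,"az": 0,"gripper": 1}
    - {"dx": 0,"dy": 0,"dz": 0,"ax": 0,"ay": 0,"az": 0,"gripper": 1}

```text
clock: 24.35
eef_pos: [566.9, 38.5, 132.3]
eef_rot: [-3.141, 0.003, -3.14]
wrist_force: [-11.4, -1.3, 29.8]
finger_gap: 0.6
finger_force: 14.8
```

Call:
jog_arm:
  commands:
    - {"dx": 0,"dy": 0,"dz": -0.3,"ax": 0,"ay": 0,"az": 0,"gripper": 1}
    - {"dx": 0,"dy": 0,"dz": -0.9,"ax": 0,"ay": 0,"az": 0,"gripper": 1}
    - {"dx": 0,"dy": 0,"dz": -0.9,"ax": 0,"ay": 0,"az": 0,"gripper": 1}
    - {"dx": 0,"dy": 0.6,"dz": -0.6,"ax": 0,"ay": 0,"az": 0,"gripper": 1}
    - {"dx": 0,"dy": 0.9,"dz": 0,"ax": 0,"ay": 0,"az": 0,"gripper": 1}
    - {"dx": 0,"dy": 0.95,"dz": 0,"ax": 0,"ay": 0,"az": 0,"gripper": 1}
    - {"dx": 0,"dy": 0.95,"dz": 0,"ax": 0,"ay": 0,"az": 0,"gripper": 1}
    - {"dx": 0,"dy": 0.95,"dz": 0,"ax": 0,"ay": 0,"az": 0,"gripper": 1}
    - {"dx": 0,"dy": 0.9,"dz": 0,"ax": 0,"ay": 0,"az": 0,"gripper": 1}
    - {"dx": 0,"dy": 0.5,"dz": 0,"ax": 0,"ay": 0,"az": 0,"gripper": 1}

```text
clock: 25.6
eef_pos: [565.6, 270.2, 236.9]
eef_rot: [-3.142, -0.0, -3.139]
wrist_force: [-0.9, 0.0, 1.0]
finger_gap: 0.5
finger_force: 0.0
```

```bash
python3 -c "
from h import *
t=cam('top');s=cam('scene')
a=cv2.resize(t['image'][195:355,185:405],None,fx=2,fy=2,interpolation=cv2.INTER_CUBIC)
b=cv2.resize(s['image'][165:295,210:430],None,fx=2,fy=2,interpolation=cv2.INTER_CUBIC)
cv2.imwrite('pics/t7.png',np.vstack([a,b])[:,:,::-1])
for u,v,aa,k in tops(t): print(u,v,aa,cv2.minAreaRect(onz(t,k.reshape(-1,2),105)[:,:2].astype(np.float32)))
print(manip.read_state()['eef_pos'])
"
```

```text
342.8702697753906 272.578369140625 421.5 ((537.8782958984375, -65.32611846923828), (51.23496627807617, 49.26749038696289), 16.39662742614746)
383.9901123046875 215.40098571777344 386.0 ((673.4248657226562, -164.566162109375), (49.43654251098633, 49.46065902709961), 4.918558120727539)
[565.67530002 269.8378719  236.72190398]
```

View pics/t7.png

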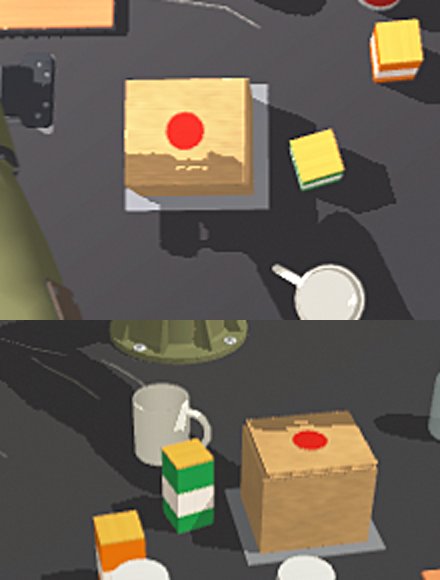

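The lid is down with the red dot up at (185,131) and the second tin stands beside the carton at (317,160). I'll check that the lid edge is level with one close-up.

```bash
python3 -c "
from h import *
t=cam('top');s=cam('scene')
a=cv2.resize(t['image'][228:300,240:325],None,fx=8,fy=8,interpolation=cv2.INTER_CUBIC)[:,:400*2]
b=cv2.resize(s['image'][195:295,320:410],None,fx=6,fy=6,interpolation=cv2.INTER_CUBIC)
cv2.imwrite('pics/s8.png',b[:,:,::-1])
def dot(c):
    h=cv2.cvtColor(c['image'],cv2.COLOR_RGB2HSV);m=cv2.inRange(h,(0,180,120),(6,255,255))|cv2.inRange(h,(174,180,120),(180,255,255))
    for k in cv2.findContours(m,0,2)[0]:
        if cv2.contourArea(k)>30:
            print(cv2.minAreaRect(k)[0],cv2.contourArea(k),[onz(c,[cv2.fitEllipse(k)[0]],z).round(1).tolist() for z in (119,125,131)])
print('top');dot(t);print('scene');dot(s)
for n,y in(('crease',155),('edge',17.5)):
  print(n,[proj(s,[[x,y,z] for z in(125,130)]).round(1).tolist() for x in(505,627)])
"
```

```text
top
(277.0, 260.0) 238.5 [[[566.4, 86.1, 119.0]], [[565.4, 85.4, 125.0]], [[564.4, 84.8, 131.0]]]
(373.0103759765625, 190.607177734375) 109.0 [[[750.0, -144.8, 119.0]], [[748.0, -144.3, 125.0]], [[746.0, -143.7, 131.0]]]
scene
(281.2552795410156, 323.3011779785156) 469.5 [[[866.0, -157.7, 119.0]], [[871.9, -158.2, 125.0]], [[877.8, -158.6, 131.0]]]
(364.4706115722656, 224.61767578125) 105.0 [[[558.4, 90.2, 119.0]], [[567.2, 87.5, 125.0]], [[575.9, 84.7, 131.0]]]
crease [[[383.1, 209.4], [383.3, 207.8]], [[397.6, 235.5], [397.8, 233.8]]]
edge [[[332.1, 213.9], [332.1, 212.3]], [[342.5, 240.9], [342.6, 239.2]]]
```

View pics/s8.png

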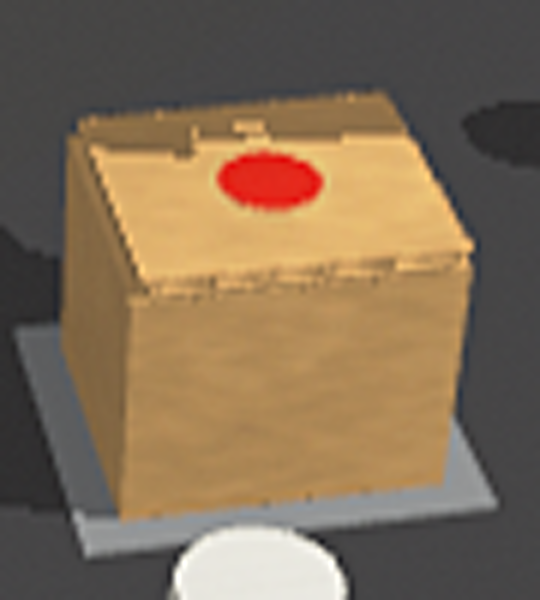

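The close-up shows the lid level: its front corners at about (343,242) and (398,236) match the predicted positions for z = 125. Handing in.

```bash
python3 -c "
from cell import job
print(job.sign_off())"
```

```text
the job is handed in; nothing more can be done
None
```

I handed the job in at about 26 s on the clock, with no verdict shown. The full tin (about 640 g) stands upright in the carton under both flaps and the lid, which I pressed with about 30 N and measured level afterwards, and the nearly empty tin stands upright on the counter beside it.

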